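# Clamp the strip stack and hold the index knob at its third stop

## Robot

A 7-joint arm with a two-finger parallel gripper is mounted at the origin on the work surface. World frame = base frame: x ahead of the robot, y to its left, z up, the work surface at z = 0. Lengths are in m, angles in rad, forces in N, time in s.
With the tool pointing down it reaches from about 0.425 to 0.875 m from the base axis. Payload 4.7 kg.
Tool frame: the origin (TCP) lies midway between the tips of the shut fingers; the grasp point (between the pads) lies 19 mm behind it; z points along the fingers, y is the line along which they close (so a half turn about z gives the same grasp; the last joint's range is limited). The gripper opens to 87 mm and grips with 3 to 60 N. Pads are 19 mm wide; open, the fingers measure 117 mm over their backs; the gripper's body (75 mm by 190 mm) begins 51 mm behind the grasp point.
Start: joints at [1.361, 0.321, -0.07, 1.45, 0.023, 1.371, -0.057], TCP at [0.144, -0.634, 0.223] pointing down, gripper open.
Joint ranges: [-2.86, 2.86], [-0.3, 2.09], [-1.38, 1.24], [0.06, 2.45], [-1.56, 4.7], [0.09, 2.05], [-2.69, 2.69]. Speed limits (rad/s): [2.57, 2.57, 3.14, 3.14, 3.14, 3.14, 3.14].

## Interface

Orientations are given as a rotation vector (axis times angle).
In Python, from bench import ctrl gives the robot as it stands. The module is installed in compiled form; this text tells all that it offers.
- The arm moves only by the shell command python3 -m handwheel 'ROWS' [FORCE]. ROWS is JSON, a list of rows, each a list of 7 numbers: the finger opening in m, from 0 to 0.087, then the shift along the tool's x, y, z in m, then the turn, a rotation vector about the tool's x, y, z in degrees. A call has 1 to 12 rows; each row shifts and turns the commanded pose from where the row before left it, along the tool's axes as they then stand; what a row does not reach is not made up. A row lasts 1/8 s, in which the tool goes at most 62.5 mm and 10.7 degrees, less where a joint would pass 70% of its speed; a pose out of reach is approached as far as the arm can. A call is refused whole if a number of a shift passes 0.0625 or a number of a turn 10.7, either way. A call with a gripper value outside its range is refused whole. The fingers move at their own pace and stop on an object; FORCE is the grip in N (left out, the last holds). Time passes only in rows, so rows that do not move let the fingers close. It gives the time, the measured TCP pose, the force, the opening and the grip force at its end, in the units of the state.
- ctrl.get_state(): the state, without advancing time (a new reading comes with each control period).
- ctrl.get_image(name): name is "scene" or "side" or "wrist"; returns (picture, depth): 384x512x3 uint8, blue, green, red; 384x512 float32, m along the optical axis (not along the pixel's ray), 0 where there is no reading.
- ctrl.camera_info(name): a dict with "intrinsics" (3x3 intrinsics, pixels), "D" ([k1, k2, p1, p2, k3] as OpenCV has them; the pictures are not rectified), "R" (3x3) and "t" (3): a world point X has camera coordinates R X + t. Camera axes: x right, y down, z forward; pixel columns grow to the right and rows downward; lengths in m; the calibration is good to about 2 mm. A picture is of the moment at which its call begins: read the wrist's pose just before it. camera_info takes no time and is no camera call; for the wrist camera it gives the pose at the moment of the call.
- ctrl.close_job(): hands the job in; it is judged then, once.
The state is a dict: "time": time; "joint_positions": joint angles; "qd": joint speeds; "joint_torque": joint torques, N m; "position": TCP position; "tool_rot": TCP orientation; "ft_force": force on the tool from outside, world axes, zero at the start; "torque": the same for the moment, N m; "grip_width": opening from 0.0 (shut) to 1.0 (fully open); "grip_force": force on a finger pad.
Only numpy, scipy, OpenCV 4.12 (cv2) and the standard library are available. Lean on these libraries where they do the work, as an engineer would, in place of code of your own. Each camera call takes 0.05 s, during which the arm holds its last target. There are 200 camera calls.

## Task

On the check jig, swing the red-handled toggle clamp over centre so that it locks its rubber foot down on the stack of steel strips. Then turn the black indexing knob clockwise (seen from above) from its home mark, counting three clicks, to the third stop, never going past it, and hold it there: the third stop does not hold by itself, the knob springs back if let go, so the job ends, and your program finishes, while you are still gripping it there. Leave the pen, the dish of yellow caps and the strip rack where they are.

Things in the scene. Friction and masses are not known exactly. Their poses are not given: they have to be found in the camera images.
- jig: the fixed check jig: aluminium plate 220 (x) x 290 (y) x 15 mm, origin under its centre on the table, z up. In its frame (mm): nest centre (0, 70), clamp hinge (60, 70, 70), knob axis (-10, -75) on a blue pedestal 96 x 96, top 60 above the table. A brass gauge finger at (-55, 45), 34 high, moves 5 mm to +y per knob stop
- clamp_pivot (a point): centre of the toggle clamp's hinge, 70 mm above the table; the hinge axis is the jig's y axis
- clamp (a joint): toggle clamp angle, rad: 0 = open, arm up and leaning 10 degrees back to the jig's +x, held by a spring; grows as the arm swings to the jig's -x and down. Over centre at 1.0 rad: before it the arm springs back open, beyond it the spring drives it shut; 1.745 = arm level, locked, foot pressing on the stack with about 10 N. Pushing it over takes up to 9 N at the handle
- clamp_handle (a point): middle of the red handle, on its axis, 100 mm from the hinge; z points along the arm away from the hinge, x to the handle's back (the side to push on to close; it looks up when closed). The handle is a round bar 18 mm thick, 71 to 134 mm from the hinge; the steel arm below it is 12 mm thick and 18 mm wide
- clamp_arm: the swinging clamp arm with red handle and rubber foot; origin at the hinge, axes as point clamp_handle
- clamp_foot (a point): centre of the face of the black rubber foot under the arm, 18 mm across, 60 mm from the hinge along the arm and 25 mm off the arm's axis
- stack: the part: stack of stamped steel strips 36 (x) x 88 (y) x 30 mm, about 0.35 kg, lying loose in the nest; origin at the centre of its underside, 15 mm above the table
- dial (a joint): indexing knob angle, rad: 0 = home (pointer on the orange mark, to the jig's -x), grows clockwise from above. Clicks every 24 degrees: 0.419, 0.838, 1.257 (third), 1.676, 2.094, each with a black mark on the white disc. A return spring pulls it home (up to 0.15 N m to turn it); the first two stops hold by themselves, from the third on it springs back when let go
- index_knob: black bar grip of the knob, 42 mm long (x) x 14 mm wide (y) x 32 mm high standing on a black disc 44 mm across, 8 mm thick. Origin on the knob axis under the disc, 62 mm above the table; the bar spans 8 to 40 mm above it (top 102 mm above the table). It turns with the knob; the white pointer end is its -x end
- pen: bystander: black pen 135 mm long, 11 mm thick, lying along its x beside the jig's right side (jig -y)
- cap_dish: bystander: white dish 80 mm across, 20 mm high, of yellow caps, left of the jig
- strip_rack: bystander: wooden foot 90 x 60 mm with upright dark steel strips, 90 mm high, left of the jig
There are look-alikes about, which are no part of the job. Of the things shaped like the stack, the steel one is meant.

How it is judged:
By the outcome, as a careful person would: the job done as asked, in the order asked, and still so for the second after the job is handed in, while the arm keeps its last pose, push and grip.
It also fails if it takes over 64 s, if anything falls off the work surface, if the arm or the gripper's body presses on something with over 40 N, if the wrist force passes 120 N, or if a joint passes its speed limit or range.

## Working session

There is one attempt and no reset: what is moved stays moved. The work goes in short steps, Python scripts to look and compute and a shell command to move; the robot and the scene stay as the last step left them, time stands still between calls to the robot, and variables do not carry over. Pictures are saved under pics/ and viewed, at most 10 in all, crops included, and the job is handed in when it is done.

```bash
mkdir -p pics; ls
cat > h.py <<'E'
import numpy as np, cv2
from bench import ctrl
def grab(n,fn=None):
    info=ctrl.camera_info(n); im,d=ctrl.get_image(n)
    im=np.array(im); d=np.array(d)
    np.savez(f'/tmp/{n}.npz',im=im,d=d,K=info['intrinsics'],D=info['D'],R=info['R'],t=info['t'])
    if fn: cv2.imwrite('pics/'+fn,im)
    return im,d,info
def cloud(n):
    z=np.load(f'/tmp/{n}.npz'); d=z['d']; h,w=d.shape
    uv=np.stack(np.meshgrid(np.arange(w),np.arange(h)),-1).reshape(-1,1,2).astype(float)
    p=cv2.undistortPoints(uv,z['K'],z['D'])[:,0]
    P=np.c_[p,np.ones(len(p))]*d.reshape(-1,1)
    X=(P-z['t'])@z['R']
    X[d.ravel()==0]=np.nan
    return z['im'],X.reshape(h,w,3)
E
python3 - <<'E'
from h import *
s=ctrl.get_state(); print({k:np.round(v,3) for k,v in s.items()})
a=grab('scene')[0]; b=grab('side')[0]; 
cv2.imwrite('pics/scene1.png',cv2.resize(a,(800,600))); cv2.imwrite('pics/side1.png',cv2.resize(b,(800,600)))
E
```

```text
pics
{'time': np.float64(0.0), 'joint_positions': array([ 1.361,  0.322, -0.07 ,  1.452,  0.023,  1.371, -0.057]), 'qd': array([-0.   ,  0.001,  0.001,  0.   , -0.   ,  0.001, -0.001]), 'joint_torque': array([ 0.0000e+00, -4.9128e+01, -4.0400e-01, -3.1253e+01, -6.4000e-02,
        4.4000e-02,  0.0000e+00]), 'position': array([ 0.144, -0.633,  0.221]), 'tool_rot': array([-3.12e+00, -3.51e-01,  1.00e-03]), 'ft_force': array([-0.332, -0.364,  0.646]), 'torque': array([ 0.029,  0.013, -0.042]), 'grip_force': np.float64(0.0), 'grip_width': np.float64(0.995)}
```

View pics/scene1.png

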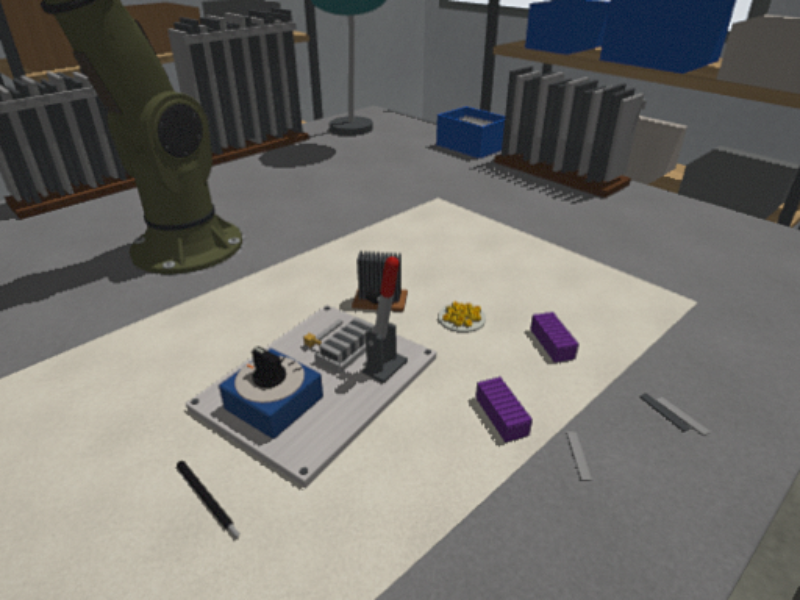

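View pics/side1.png

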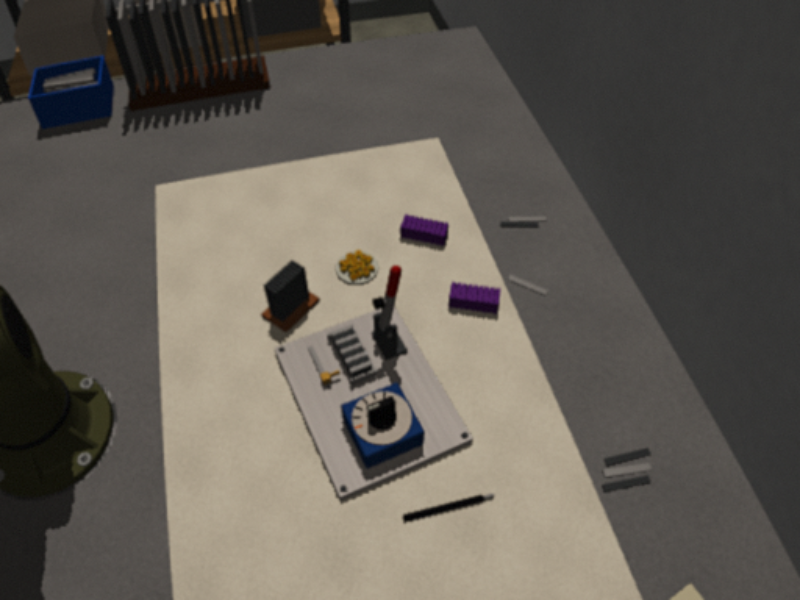

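The scene view (800x600) shows the jig plate with corners at (190,407), (328,308), (435,352) and (305,482). The blue pedestal and knob are near (268,375), and the red handle is near (390,275). In the side view the plate corners are (280,350), (400,308), (470,437) and (343,493), with the red handle at (393,280).

```bash
cat > jig.py <<'E'
from h import *
def report(n):
    im,X=cloud(n); hsv=cv2.cvtColor(im,cv2.COLOR_BGR2HSV); H,S,V=[hsv[...,i].astype(int) for i in range(3)]
    z=X[...,2]
    reg=(X[...,0]>.4)&(X[...,0]<.95)&(abs(X[...,1])<.5)
    print(n,'table z',np.round(np.nanmedian(z[reg&(z<.008)]),4))
    blue=(H>100)&(H<125)&(S>120)&reg&(z>.045)&(z<.075)
    red=((H<6)|(H>174))&(S>150)&reg&(z>.06)
    plate=reg&(z>.010)&(z<.020)&(S<60)
    for nm,m in (('blue',blue),('red',red),('plate',plate)):
        m=cv2.morphologyEx(m.astype(np.uint8),cv2.MORPH_OPEN,np.ones((2,2),np.uint8))
        c,l,st,_=cv2.connectedComponentsWithStats(m); 
        if c<2: print(nm,'none'); continue
        k=1+np.argmax(st[1:,4]); P=X[l==k]
        r=cv2.minAreaRect((P[:,:2]*1000).astype(np.float32))
        print(nm,len(P),'mean',np.round(P.mean(0),4),'rect',np.round(r[0],1),np.round(r[1],1),round(r[2],1),'z',np.round(np.percentile(P[:,2],[2,98]),3))
        if nm=='red':
            u,s,v=np.linalg.svd(P-P.mean(0)); print('  axis',np.round(v[0],3))
        if nm=='plate': print(np.round(cv2.boxPoints(r)).tolist())
E
python3 - <<'E'
from jig import *
report('scene'); report('side')
E
```

```text
scene table z -0.0004
blue 603 mean [nan nan nan] rect [ 531.1 -130.9] [93.3 91.6] 13.8 z [nan nan]
red 207 mean [nan nan nan] rect [522.1  91.7] [ 16.5 199.4] 45.4 z [nan nan]Traceback (most recent call last):
  File "<stdin>", line 2, in <module>
  File "jig.py", line 18, in report
    u,s,v=np.linalg.svd(P-P.mean(0)); print('  axis',np.round(v[0],3))
          ~~~~~~~~~~~~~^^^^^^^^^^^^^
    u, s, vh = gufunc(a, signature=signature)
               ~~~~~~^^^^^^^^^^^^^^^^^^^^^^^^
    raise LinAlgError("SVD did not converge")
numpy.linalg.LinAlgError: SVD did not converge
```

```bash
sed -i 's/P=X\[l==k\]/mm=(l==k)\&np.isfinite(z)\&{"blue":blue,"red":red,"plate":plate}[nm]; P=X[mm]/' jig.py
python3 - <<'E'
from jig import *
report('scene'); report('side')
E
```

```text
scene table z -0.0004
blue 518 mean [ 0.5554 -0.1475  0.0545] rect [ 531.2 -132.2] [90.6 92.1] 11.6 z [0.045 0.061]
red 174 mean [0.5898 0.0263 0.1737] rect [524.1  88.1] [ 18.4 191.5] 46.7 z [0.146 0.199]
  axis [ 0.427 -0.33   0.842]
plate 4756 mean [ 0.5621 -0.0799  0.0144] rect [524.4 -55.5] [217.1 289.4] 11.5 z [0.012 0.017]
[[389.0, 65.0], [447.0, -219.0], [659.0, -176.0], [602.0, 108.0]]
side table z 0.0024
blue 363 mean [ 0.5154 -0.1605  0.0586] rect [ 524.8 -134.3] [94.6 90.5] 10.8 z [0.047 0.064]
red 82 mean [0.5827 0.0225 0.1812] rect [583.6  23.6] [18.1  9.3] 25.8 z [0.152 0.203]
  axis [-0.182 -0.086 -0.98 ]
plate 4769 mean [ 0.52   -0.0752  0.0168] rect [521.9 -55.5] [219.1 290.6] 10.9 z [0.013 0.02 ]
[[387.0, 66.0], [442.0, -219.0], [657.0, -177.0], [602.0, 108.0]]
```

```bash
python3 -m handwheel '[[0,0,0,-0.03,0,0,1.6],[0,0.045,-0.039,0,0,0,0],[0,0.045,-0.039,0,0,0,0],[0,0.045,-0.039,0,0,0,0],[0,0.045,-0.039,0,0,0,0],[0,0.045,-0.039,0,0,0,0],[0,0.045,-0.039,0,0,0,0],[0,0.045,-0.039,0,0,0,0],[0,0.045,-0.039,0,0,0,0],[0,0.045,-0.039,0,0,0,0],[0,0.045,-0.039,0,0,0,0],[0,0,0,0,0,0,0]]' 35
cat > where.py <<'E'
from h import *
from scipy.spatial.transform import Rotation as Ro
J=np.array([.523,-.0555]); yaw=np.deg2rad(11.2)
A=np.array([[np.cos(yaw),np.sin(yaw)],[-np.sin(yaw),np.cos(yaw)]])
def where():
    s=ctrl.get_state(); R=Ro.from_rotvec(s['tool_rot']).as_matrix(); p=s['position']
    print('t',round(float(s['time']),2),'jig mm',np.round(A@(p[:2]-J)*1000,1),'z',round(p[2]*1000,1),'tool yaw',round(np.degrees(np.arctan2(R[1,0],R[0,0])),2),'tilt',np.round(R[:2,2],3),
     'q',np.round(s['joint_positions'],2),'F',np.round(s['ft_force'],1),'M',np.round(s['torque'],2),'w',round(float(s['grip_width']),3),'g',np.round(s['grip_force'],1))
    return s,R
E
python3 -c "from where import *; where()"
```

```text
time: 1.6
position: [0.512, -0.1576, 0.2523]
tool_rot: [-3.122, -0.323, -0.002]
ft_force: [-0.7, -0.6, -0.1]
grip_width: 0.002
grip_force: 0.0
t 1.6 jig mm [-30.6 -98. ] z 252.3 tool yaw 11.8 tilt [0.001 0.003] q [ 0.77  0.09 -0.55  1.67  0.05  1.39 -1.15] F [-0.7 -0.6 -0.1] M [-0.02  0.06 -0.05] w 0.002 g 0.0
```

```bash
python3 -m handwheel '[[0,0.04,-0.042,0,0,0,0.6],[0,0.04,-0.042,0,0,0,0],[0,0.04,-0.042,0,0,0,0],[0,0.04,-0.042,0,0,0,0],[0,0,0,0.04,0,0,0],[0,0,0,0.037,0,0,0],[0,0,0,0,0,0,0],[0,0,0,0,0,0,0]]'
python3 - <<'E'
from where import *
where()
a=grab('scene')[0][120:330,80:360]; b=grab('side')[0][120:330,150:330]
cv2.imwrite('pics/p3.png',cv2.resize(np.hstack([a,b]),None,fx=1.7,fy=1.7,interpolation=cv2.INTER_CUBIC))
E
```

```text
time: 2.6
position: [0.6361, 0.0305, 0.1768]
tool_rot: [3.128, 0.289, 0.002]
ft_force: [-0.2, -0.5, 1.3]
grip_width: 0.007
grip_force: 0.0
t 2.6 jig mm [127.7  62.4] z 176.8 tool yaw 10.56 tilt [ 0.001 -0.   ] q [ 0.43  0.39 -0.67  1.53  0.25  1.31 -1.65] F [-0.2 -0.5  1.3] M [-0.   -0.01 -0.02] w 0.007 g 0.0
```

View pics/p3.png

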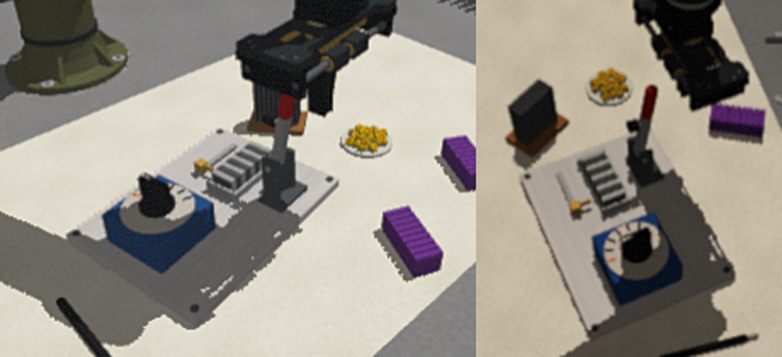

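The picture shows the closed fingertips on the jig +x side of the red handle (scene crop: handle top at (287,105), fingers at (322,95)), with the gripper's wide side along the jig y axis. The way is clear, so I start pushing.

```bash
python3 -m handwheel '[[0,-0.012,-0.007,0,0,0,-0.6],[0,-0.012,0,0,0,0,0],[0,-0.012,0,0,0,0,0],[0,-0.012,0,0.001,0,0,0],[0,-0.012,0,0.001,0,0,0],[0,-0.012,0,0.002,0,0,0]]'; python3 -c "from where import *; where()"
python3 -m handwheel '[[0,-0.012,0,0.002,0,0,0],[0,-0.012,0,0.003,0,0,0],[0,-0.012,0,0.005,0,0,0],[0,0,0,0,0,0,0]]'; python3 -c "from where import *; where()"
```

```text
time: 3.45
position: [0.5677, 0.0258, 0.1754]
tool_rot: [-3.126, -0.308, -0.02]
ft_force: [8.1, 1.2, 7.9]
grip_width: 0.007
grip_force: 4.4
t 3.45 jig mm [59.6 71. ] z 175.4 tool yaw 11.26 tilt [0.013 0.002] q [ 0.52  0.23 -0.7   1.71  0.16  1.24 -1.59] F [8.1 1.2 7.9] M [ 0.64 -1.56 -0.06] w 0.007 g 4.4
time: 3.95
position: [0.5283, 0.0174, 0.1628]
tool_rot: [3.126, 0.307, 0.004]
ft_force: [0.6, 2.5, 3.1]
grip_width: 0.007
grip_force: 1.5
t 3.95 jig mm [19.4 70.5] z 162.8 tool yaw 11.21 tilt [ 0.003 -0.001] q [ 0.56  0.15 -0.7   1.81  0.11  1.21 -1.54] F [0.6 2.5 3.1] M [ 0.35 -0.22  0.04] w 0.007 g 1.5
```

```bash
python3 -m handwheel '[[0,-0.011,0,0.006,0,0,0],[0,-0.01,0,0.007,0,0,0],[0,-0.01,0,0.009,0,0,0],[0,0,0,0,0,0,0]]'; python3 -c "from where import *; where()"
python3 -m handwheel '[[0,-0.01,0,0.01,0,0,0],[0,-0.008,0,0.01,0,0,0],[0,-0.008,0,0.012,0,0,0],[0,0,0,0,0,0,0],[0,0,0,0,0,0,0]]'
python3 - <<'E'
from where import *
where()
a=grab('scene')[0][120:330,80:360]; b=grab('side')[0][120:330,150:330]
cv2.imwrite('pics/p4.png',cv2.resize(np.hstack([a,b]),None,fx=1.7,fy=1.7,interpolation=cv2.INTER_CUBIC))
E
```

```text
time: 4.45
position: [0.4953, 0.0103, 0.1377]
tool_rot: [3.126, 0.306, -0.008]
ft_force: [0.2, -0.6, 0.7]
grip_width: 0.01
grip_force: 0.0
t 4.45 jig mm [-14.4  70. ] z 137.7 tool yaw 11.18 tilt [-0.005 -0.001] q [ 0.59  0.1  -0.7   1.91  0.07  1.16 -1.51] F [ 0.2 -0.6  0.7] M [ 0.01 -0.    0.03] w 0.01 g 0.0
time: 5.08
position: [0.4727, 0.0062, 0.1077]
tool_rot: [3.126, 0.307, 0.001]
ft_force: [1.1, -0.6, 0.4]
grip_width: 0.004
grip_force: 0.0
t 5.08 jig mm [-37.4  70.3] z 107.7 tool yaw 11.22 tilt [0.001 0.   ] q [ 0.61  0.08 -0.69  2.    0.05  1.09 -1.49] F [ 1.1 -0.6  0.4] M [ 0.    0.   -0.02] w 0.004 g 0.0
```

View pics/p4.png

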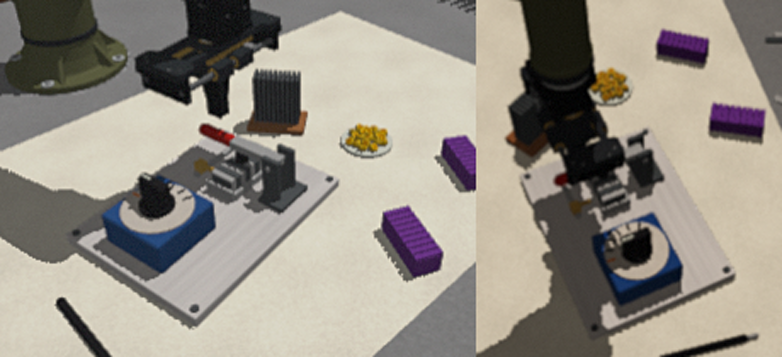

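The clamp arm lies closed: the red handle is level at (220,135) in the scene crop and the foot is over the steel stack. I check the level by depth, then retreat upward and go toward the knob.

```bash
cat >> where.py <<'E'
def clampcheck():
    im,X=cloud('scene'); hsv=cv2.cvtColor(im,cv2.COLOR_BGR2HSV).astype(int)
    m=((hsv[...,0]<6)|(hsv[...,0]>174))&(hsv[...,1]>140)&(hsv[...,2]>60)&np.isfinite(X[...,2])
    P=X[m]; P=np.c_[(P[:,:2]-J)@A.T,P[:,2]]*1000; P=P[(abs(P[:,0])<110)&(abs(P[:,1]-70)<25)]
    for lo in range(-80,-5,15):
        q=P[(P[:,0]>lo)&(P[:,0]<lo+15)]
        if len(q): print('handle x',lo,'n',len(q),'zmax',np.round(np.percentile(q[:,2],90),1),'y',np.round(np.median(q[:,1]),1))
E
python3 -c "from where import *; clampcheck()"
python3 -m handwheel '[[0,0,0,-0.03,0,0,0],[0.06,0.005,0.03,-0.04,0,0,0],[0.06,0.005,0.04,-0.02,0,0,0],[0.06,0.005,0.04,0,0,0,0],[0.06,0.005,0.035,0,0,0,0],[0.06,0,0,0,0,0,0],[0.06,0,0,0,0,0,0]]'
python3 - <<'E'
from where import *
where(); grab('scene'); clampcheck()
E
```

```text
handle x -80 n 2 zmax 73.2 y 64.1
handle x -65 n 27 zmax 77.3 y 64.5
handle x -50 n 33 zmax 77.3 y 64.9
handle x -35 n 27 zmax 78.6 y 65.2
handle x -20 n 16 zmax 78.1 y 67.3
time: 6.05
position: [0.5203, -0.1312, 0.1976]
tool_rot: [-3.126, -0.308, -0.0]
ft_force: [-0.3, 0.9, -0.3]
grip_width: 0.605
grip_force: 0.0
t 6.05 jig mm [-17.3 -73.7] z 197.6 tool yaw 11.26 tilt [-0.     0.001] q [ 0.73  0.13 -0.57  1.75  0.07  1.28 -1.23] F [-0.3  0.9 -0.3] M [ 0.07 -0.02  0.02] w 0.605 g 0.0
handle x -80 n 3 zmax 76.3 y 65.9
handle x -65 n 34 zmax 78.5 y 65.0
handle x -50 n 29 zmax 78.6 y 65.5
handle x -35 n 33 zmax 78.5 y 65.2
handle x -20 n 15 zmax 77.9 y 67.4
```

```bash
python3 -m handwheel '[[0.06,0,0,0,0,0,-10],[0.06,0,0,0,0,0,-10],[0.06,0,0,0,0,0,-10],[0.06,0,0,0,0,0,-10],[0.06,0,0,0,0,0,-10],[0.06,0,0,0,0,0,-10],[0.06,0,0,0,0,0,-10],[0.06,0,0,0,0,0,-10],[0.06,0,0,0,0,0,-10]]' >/dev/null
python3 -m handwheel '[[0.06,0,0,0,0,0,-10],[0.06,0,0,0,0,0,-10],[0.06,0,0,0,0,0,-10],[0.06,0,0,0,0,0,-10],[0.06,0,0,0,0,0,-10],[0.06,0,0,0,0,0,-10],[0.06,0,0,0,0,0,-10],[0.06,0,0,0,0,0,-10],[0.06,0,0,0,0,0,-10],[0.06,0,0,0,0,0,0],[0.06,0,0,0,0,0,0]]' >/dev/null
python3 - <<'E'
from where import *
where(); im=grab('wrist')[0]; cv2.imwrite('pics/p5.png',im)
for n in ('wrist','scene'):
    if n=='scene': grab('scene')
    im,X=cloud(n); P=X.reshape(-1,3); V=im.max(-1).ravel()
    P=np.c_[(P[:,:2]-J)@A.T,P[:,2]]*1000
    b=(abs(P[:,0]+10)<40)&(abs(P[:,1]+75)<40)&(P[:,2]>92)&(P[:,2]<112)
    if b.sum()>10:
        r=cv2.minAreaRect(P[b][:,:2].astype(np.float32)); print(n,'bar jig mm',b.sum(),r,np.percentile(P[b][:,2],[5,50,95]))
    bl=(im[...,0].ravel()>1.6*im[...,2].ravel().astype(float))&(V>50)&(abs(P[:,0]+10)<70)&(abs(P[:,1]+75)<70)&(P[:,2]>54)&(P[:,2]<68)
    if bl.sum()>10: print('blue top',bl.sum(),cv2.minAreaRect(P[bl][:,:2].astype(np.float32)))
E
```

```text
t 8.6 jig mm [-17.5 -74. ] z 197.7 tool yaw -168.88 tilt [ 0. -0.] q [ 0.96  0.17 -0.83  1.74  0.13  1.29  1.86] F [-0.2 -0.1 -0.5] M [ 0.12 -0.17  0.  ] w 0.689 g 0.0
wrist bar jig mm 779 ((-12.845338821411133, -73.74893951416016), (41.92974090576172, 13.532857894897461), 0.06338351219892502) [ 99.13276698 102.00184044 103.40886871]
blue top 2434 ((-13.227699279785156, -73.67219543457031), (93.38661193847656, 93.94204711914062), 0.009524247609078884)
scene bar jig mm 145 ((-9.727928161621094, -74.70394134521484), (40.38383865356445, 14.031744003295898), 1.6795845031738281) [ 93.29955491 100.37453082 102.46779763]
blue top 424 ((-7.597576141357422, -75.80216979980469), (91.9468994140625, 93.97610473632812), 0.3786170780658722)
```

View pics/p5.png

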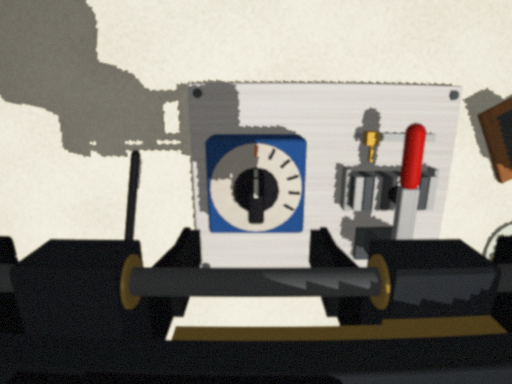

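The wrist picture shows the knob bar at (256,195) with its pointer on the orange mark at (256,150), so it is at home. The brass finger is at (371,145) and the clamp is level over the stack. I descend and grip.

```bash
python3 -m handwheel '[[0.05,-0.006,0,0.03,0,0,0.1],[0.05,0,0,0.03,0,0,0],[0.05,0,0,0.03,0,0,0],[0.05,0,0,0.03,0,0,0],[0.05,0,0,0,0,0,0],[0.05,0,0,0,0,0,0]]'>/dev/null; python3 -c "from where import *; where()"
python3 -m handwheel '[[0.01,0,0,0,0,0,0],[0.01,0,0,0,0,0,0],[0.01,0,0,0,0,0,0],[0.01,0,0,0,0,0,0],[0.01,0,0,0,0,0,0],[0.01,0,0,0,0,0,0]]' 35 >/dev/null; python3 -c "from where import *; where()"
```

```text
t 9.45 jig mm [-10.9 -74.8] z 78.6 tool yaw -168.9 tilt [ 0.001 -0.   ] q [ 0.9   0.31 -0.8   1.86  0.25  1.07  1.76] F [0.3 0.1 0.4] M [ 0.14 -0.17 -0.01] w 0.576 g 0.0
t 10.2 jig mm [-11.6 -73.3] z 77.6 tool yaw -168.82 tilt [-0.001  0.001] q [ 0.9   0.31 -0.8   1.87  0.25  1.07  1.76] F [-2.3  4.   3. ] M [ 1.04  0.4  -0.05] w 0.159 g 35.0
```

```bash
python3 -m handwheel '[[0.01,0,0,0,0,0,6],[0.01,0,0,0,0,0,6],[0.01,0,0,0,0,0,6],[0.01,0,0,0,0,0,6],[0.01,0,0,0,0,0,0],[0.01,0,0,0,0,0,0]]' >/dev/null; python3 -c "from where import *; where()"
python3 -m handwheel '[[0.01,0,0,0,0,0,6],[0.01,0,0,0,0,0,6],[0.01,0,0,0,0,0,6],[0.01,0,0,0,0,0,6],[0.01,0,0,0,0,0,0],[0.01,0,0,0,0,0,0]]' >/dev/null; python3 -c "from where import *; where()"
```

```text
t 10.95 jig mm [-11.6 -73.4] z 77.6 tool yaw 167.3 tilt [-0.001  0.001] q [ 0.84  0.29 -0.73  1.87  0.22  1.07  1.37] F [-2.4  4.   5.8] M [1.12 0.4  0.07] w 0.162 g 35.0
t 11.7 jig mm [-11.6 -73.5] z 77.7 tool yaw 143.3 tilt [-0.001  0.001] q [ 0.79  0.28 -0.67  1.87  0.2   1.06  0.97] F [-2.2  5.1  4.7] M [1.12 0.42 0.11] w 0.162 g 35.0
```

```bash
python3 -m handwheel '[[0.01,0,0,0,0,0,6],[0.01,0,0,0,0,0,6],[0.01,0,0,0,0,0,6],[0.01,0,0,0,0,0,4],[0.01,0,0,0,0,0,2],[0.01,0,0,0,0,0,0],[0.01,0,0,0,0,0,0]]' >/dev/null
python3 - <<'E'
from where import *
where(); a=grab('wrist')[0]; b=grab('scene')[0]; c=grab('side')[0][170:330,150:330]
clampcheck()
for n in ('scene','side'):
    im,X=cloud(n); hsv=cv2.cvtColor(im,cv2.COLOR_BGR2HSV).astype(int); P=np.c_[(X.reshape(-1,3)[:,:2]-J)@A.T,X.reshape(-1,3)[:,2]]*1000
    m=(hsv[...,0]>12)&(hsv[...,0]<32)&(hsv[...,1]>120); m=m.ravel()&(abs(P[:,0]+55)<20)&(abs(P[:,1]-50)<30)&(P[:,2]>20)
    print(n,'brass',m.sum(),np.round(np.nanmedian(P[m],0),1) if m.any() else '')
b=b[190:290,120:300]
cv2.imwrite('pics/p6.png',np.vstack([cv2.resize(b,(600,333)),cv2.resize(a[100:300,100:460],(600,267))[:267]]))
E
```

```text
t 12.57 jig mm [-11.7 -73.5] z 77.7 tool yaw 119.3 tilt [-0.001  0.001] q [ 0.73  0.27 -0.61  1.87  0.17  1.06  0.57] F [-1.7  4.7  5.5] M [1.04 0.41 0.04] w 0.156 g 35.0
handle x -20 n 3 zmax 77.2 y 71.6
scene brass 1 [-36.6  60.9  27.9]
side brass 31 [-56.5  57.5  35. ]
```

View pics/p6.png

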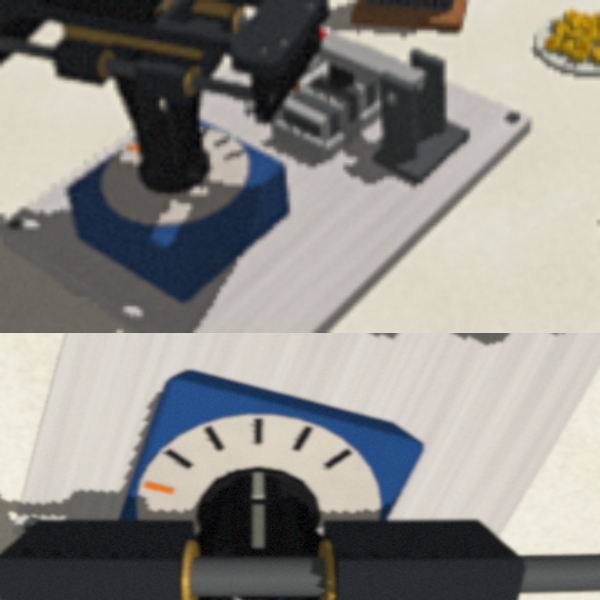

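The wrist crop shows the white pointer at (258,500) exactly under the third black mark at (258,430), counted from the orange one. The brass finger has moved too, and the clamp is still down. I hold briefly and hand in.

```bash
python3 -m handwheel '[[0.01,0,0,0,0,0,0],[0.01,0,0,0,0,0,0],[0.01,0,0,0,0,0,0],[0.01,0,0,0,0,0,0]]' >/dev/null; python3 -c "
from where import *
where(); print(ctrl.close_job())"
```

```text
t 13.22 jig mm [-11.6 -73.5] z 77.7 tool yaw 119.31 tilt [-0.001  0.001] q [ 0.73  0.27 -0.61  1.87  0.17  1.06  0.57] F [-2.7  4.2  4.6] M [1.05 0.37 0.1 ] w 0.156 g 35.0
the job is handed in; nothing more can be done
None
```

The job is handed in at 13.2 s: the clamp is swung over centre with its arm level on the steel stack, and the knob was turned clockwise in three steps to the third stop and is still gripped there at 35 N, with the pen, dish and rack left untouched.

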